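# Lock the row stop in the jar shelf's T-slot rail

## Task

Take the red-handled row stop out of its blue block, drop its T-shaped foot into the slot of the aluminium rail at the green-marked end, and slide it along the slot, handle still in line with the slot, until it presses the jar tray's orange sprung nose part of the way in (gently, never to its end stop). There press the stop down against the sprung strip in the rail, give it a quarter turn so that its foot locks under the slot's lips with the handle square across the rail, and let go; the nose must stay pressed in. Force nothing, and leave everything else alone.

Things in the scene. Friction and masses are not known exactly. Their poses are not given: they have to be found in the camera images.
- stop: Row stop, about 120 g, 66 mm tall, starts standing in the blue block. Origin: centre of its foot's underside; z up. Upwards: steel T foot 36 (x) by 14 (y) by 8 mm tall; 12 mm stem; dark round collar, 32 mm diameter, 18 to 26 mm above the origin; red bar handle. Foot and handle are parallel (long sides along x); either half turn will do.
- stop_handle (a point): Where to pinch the stop's red handle, 52 mm above its origin, on its axis. The handle is 28 mm (x) by 14 mm (y, pinch across this) and reaches from 26 to 66 mm above the stop's origin.
- park: Blue parking block, 66 (x) by 56 (y) by 22 mm tall, fixed to the table. Origin: centre of its underside. A 39 by 17 mm pocket, 20 mm deep, long side along x, in its top takes the stop's foot, and the stop's collar rests on the block's top; lift the stop straight up by 30 mm to clear it.
- rail: Aluminium T-slot rail, fixed, 62 mm wide, x from -135 to +115 mm, top at 28 mm. Origin: on the table under the slot's centre line; x runs along the slot from the green-marked end to the jar tray, z up. The slot is 18.5 mm wide, centred on y = 0; its lips lie 22 to 28 mm above the table; the channel under them is 46 mm wide, enough for the foot to turn.
- slot_entry (a point): Middle of the green-marked stretch of the slot, at the height of the rail's top: rail x = -90 mm, y = 0. Both lips are green from x = -130 to -50 mm; the foot is to be dropped in there.
- strip_top (a point): Top of the dark sprung strip on the channel's floor, at rest, mid-rail, 17 mm above the table. It goes straight down by 6 mm at most: 8 N to start it, 1.5 N per mm more. The foot in line with the slot rests on it (stop's origin 17 mm up), still caught between the lips: it slides but cannot turn.
- lip_under (a point): Underside of the lips, mid-rail, 22 mm above the table. With the stop's origin pushed below 14 mm the foot is clear of the lips and can turn. Let go after the quarter turn, the strip presses the foot up under the lips (origin 14 mm up) and friction holds it against the nose.
- tray: Grey jar tray with two jars (100 mm tall), fixed at the rail's far end; same origin and axes as the rail. Its grey housing, 44 mm tall, begins at x = 115 mm (jars from x = 177 mm). A rod from the housing carries the orange nose pad over the slot, towards the green end; how far the rod is drawn out is not given.
- nose_zone (a point): Middle of the stretch of the slot where the nose pad's face may stand: rail x = 57 mm, give or take 28 mm, 36 mm above the table; see or feel for it. The pad is 26 mm wide, 30 to 42 mm above the table. It meets the stop's collar and springs back up to 10 mm, 0.7 N per mm (7 N at its end stop).
- jar_plum: Loose dark plum jam jar, 62 mm diameter, 95 mm tall, origin under its centre; bystander.
- jar_peach: Loose orange peach jar, same size; bystander.
- jar_apple: Loose pale apple jar, same size; bystander.
- screwdriver: Screwdriver lying on the table; bystander.
- tag_holder: Small grey price tag holder with a paper card, 70 mm wide, 56 mm tall; bystander.
- collar_spare: Spare dark steel collar ring, 32 mm diameter, 8 mm tall; bystander.
- wrench: Wrench lying on the table; bystander.
Things that resemble listed ones, but are neither listed nor needed, are in the scene too. What is meant by the stop is not turquoise or yellow, and is the larger of those in its own colour.

How it is judged:
By the outcome, as a careful person would: the job done as asked, in the order asked, and still so for the second after the job is handed in, with the robot touching nothing.
It also fails if it takes over 72 s, if anything falls off the work surface, if the arm or the gripper's body presses on something with over 40 N, if the wrist force passes 120 N, or if a joint passes its speed limit or range.

## Robot

A 6-joint arm with a two-finger parallel gripper is mounted at the origin on the work surface. World frame = base frame: x ahead of the robot, y to its left, z up, the work surface at z = 0. Lengths are in m, angles in degrees, forces in N, time in s.
With the tool pointing down it reaches from about 0.375 to 0.9 m from the base axis. Payload 3.1 kg.
Tool frame: the origin (TCP) lies at the very end of the fingers, on their centre line; the grasp point (between the pads) lies 19 mm behind it (grip_point_offset is the distance from the TCP to the grasp point, in m); y points along the fingers, x is the direction in which the jaws open and shut, and the axes are right-handed (so a half turn about y gives the same grasp; the last joint's range is limited). The gripper opens to 87 mm and grips with 3 to 60 N. Pads are 19 mm wide; open, the fingers measure 117 mm over their backs; the gripper's body (75 mm by 190 mm) begins 51 mm behind the grasp point.
Start: joints at [-85.399, 30.224, 82.088, -0, 67.689, -10.227], TCP at [0.16, -0.604, 0.223] pointing down, gripper open.
Joint ranges: [-176.69, 176.69], [-43.24, 126.21], [12.49, 139.97], [-82, 262], [0, 151.66], [-163.58, 163.58]. Speed limits (degrees/s): [159.86, 159.86, 180, 180, 180, 180].

## Interface

Orientations are given as a 3x3 rotation matrix whose columns are the frame's x, y, z axes.
In Python, from rig import * gives the robot as it stands.
- The arm moves only by the tool send_rows, never from a script. Its argument "moves" is text: rows parted by semicolons, each of 5 numbers parted by spaces: the finger opening in mm, from 0 to 87, then the shift along the tool's x, y, z in mm, then the turn about the tool's y in degrees. In form: fingers dx dy dz yaw; .... A call has 1 to 20 rows; each row shifts and turns the commanded pose from where the row before left it, along the tool's axes as they then stand; what a row does not reach is not made up. A row lasts 1/12 s, in which the tool goes at most 41.7 mm and 7.16 degrees, less where a joint would pass 70% of its speed; a pose out of reach is approached as far as the arm can. A call is refused whole if a number of a shift passes 41.7 or a number of a turn 7.16, either way. A call with a gripper value outside its range is refused whole. The fingers move at their own pace and stop on an object; the grip force is fixed at half the most. Time passes only in rows, so rows that do not move let the fingers close. It gives the time, the measured TCP pose, the force and the opening at its end, in the units of the state.
- read_state(): the state, without advancing time (a new reading comes with each control period).
- capture(name): name is "side" or "top"; returns a dict with "image" (420x560x3 uint8, blue, green, red), "z_map" (420x560 float32, m along the optical axis (not along the pixel's ray), 0 where there is no reading), "mtx" (3x3 intrinsics, pixels), "distortion" ([k1, k2, p1, p2, k3] as OpenCV has them; the pictures are not rectified), "origin" and "rotation" of the camera in the world. Camera axes: x right, y up, looking along -z (the intrinsics and any distortion apply to the point x, -y, -z); pixel columns grow to the right and rows downward; lengths in m; the calibration is good to about 2 mm. A picture is of the moment at which its call begins.
- hand_in(): hands the job in, once; it reports no verdict.
Trained networks look in a picture, given as the dict that the camera call returned (one of the last four; its "shot" number tells which), for a name from the list of things; names that differ only in an ending like _2 or _b are one class to them, and where a whole thing is asked for, a point or a joint stands for the part that bears it (a point fixed in the world has none). Each returns a list of dicts, best first, with "p" (0 to 1); they miss things now and then, are a little off and sometimes report something else, mostly with a low value. They report only what shows in the picture. A call takes as long as a camera call. They do not tell look-alikes from the thing itself.
- search_frame(picture, name): "bbox" ([left, top, right, bottom] in pixels, round what is visible of it).
- masks_of(picture, name): "region" (420x560 bool, what is visible of it) and "bbox" ([left, top, right, bottom] in pixels, round what is visible of it).
- mark_of(picture, name): "pixel" ([row, column] in pixels: a listed point, or the origin of a listed thing).
The state is a dict: "time_s": time; "joint_positions": joint angles; "qvel": joint speeds; "tau": joint torques, N m; "position": TCP position; "tcp_rot": TCP orientation; "force": force on the tool from outside, world axes, zero at the start; "moment": the same for the moment, N m; "opening": opening from 0.0 (shut) to 1.0 (fully open).
Only numpy, scipy, OpenCV 4.12 (cv2) and the standard library are available. Lean on these libraries where they do the work, as an engineer would, in place of code of your own. Each camera call takes 0.05 s, during which the arm holds its last target. There are 200 camera calls.

## Working session

There is one attempt and no reset: what is moved stays moved. The work goes in short steps, Python scripts to look and compute and a tool call to move; the robot and the scene stay as the last step left them, time stands still between calls to the robot, and variables do not carry over. Pictures are saved under pics/ and viewed, about 8 in all and at most 12, crops included, and the job is handed in when it is done.

Besides the shell and the picture viewer there is one more tool, called by a JSON object that holds its "api" and its "payload". send_rows: Moves the arm, as the interface text tells. Its arguments: {"type":"object","properties":{"moves":{"type":"string"}},"required":["moves"]}

```bash
mkdir -p pics
cat > h.py <<'E'
from rig import *
import numpy as np, cv2
def ray(c,px):  # px = (col,row)
    p=cv2.undistortPoints(np.array([[px]],float),np.array(c['mtx'],float),np.array(c['distortion'],float))[0,0]
    return np.array(c['rotation'])@np.array([p[0],-p[1],-1.0])
def at_z(c,px,z):
    d=ray(c,px);o=np.array(c['origin']);return o+d*(z-o[2])/d[2]
def at_d(c,px):
    zm=c['z_map'][int(round(px[1])),int(round(px[0]))];return np.array(c['origin'])+ray(c,px)*zm
def cloud(c,mask):
    r,cc=np.nonzero(mask&(c['z_map']>0))
    p=cv2.undistortPoints(np.stack([cc,r],1).astype(float)[:,None],np.array(c['mtx'],float),np.array(c['distortion'],float))[:,0]
    d=c['z_map'][r,cc][:,None]
    return np.array(c['origin'])+(np.c_[p[:,0],-p[:,1],-np.ones(len(p))]*d)@np.array(c['rotation']).T
E
python3 - <<'E'
from h import *
np.set_printoptions(precision=3,suppress=True)
print(read_state())
for n in('top','side'):
    c=capture(n);cv2.imwrite(f'pics/{n}1.png',c['image']);print(n,np.array(c['origin']))
    for t in('stop','park','rail','tray','stop_handle','slot_entry','nose_zone','strip_top'):
        m=mark_of(c,t);
        print(t,[(round(x['p'],2),np.round(x['pixel']),at_d(c,x['pixel'][::-1])) for x in m[:4]])
E
```

```text
{'time_s': 0.0, 'joint_positions': array([-85.399,  30.279,  82.158,   0.   ,  67.687, -10.226]), 'qvel': array([-0.005, -0.016, -0.05 , -0.063,  0.01 , -0.044]), 'tau': array([ -0.001, -44.005, -17.659,   0.063,   0.058,  -0.   ]), 'position': array([ 0.16 , -0.603,  0.222]), 'tcp_rot': array([[ 0.256, -0.   ,  0.967],
       [-0.967,  0.002,  0.256],
       [-0.002, -1.   ,  0.   ]]), 'force': array([-0.972,  0.414, -0.403]), 'moment': array([-0.031,  0.013,  0.006]), 'opening': 1.0010787615133627}
top [0.349 0.02  1.01 ]
stop [(0.68, array([276., 146.]), array([0.38 , 0.329, 0.032])), (0.65, array([199., 158.]), array([0.573, 0.306, 0.025])), (0.54, array([237., 120.]), array([0.475, 0.391, 0.045])), (0.29, array([147., 258.]), array([0.691, 0.046, 0.075]))]
park [(0.65, array([237., 154.]), array([0.472, 0.307, 0.043]))]
rail [(0.59, array([216., 268.]), array([0.523, 0.027, 0.019])), (0.27, array([238., 148.]), array([0.468, 0.313, 0.072]))]
tray []
stop_handle [(0.74, array([196., 152.]), array([0.573, 0.312, 0.063])), (0.7, array([276., 139.]), array([0.377, 0.334, 0.067])), (
[... 737 characters left out ...]
189.]), array([0.458, 0.318, 0.035]))]
park [(0.86, array([323., 190.]), array([0.456, 0.319, 0.026])), (0.18, array([230., 274.]), array([0.534, 0.012, 0.016]))]
rail [(0.97, array([241., 274.]), array([0.501, 0.044, 0.025]))]
tray []
stop_handle [(0.7, array([280., 158.]), array([0.56 , 0.318, 0.066])), (0.66, array([312., 186.]), array([0.46 , 0.319, 0.064])), (0.66, array([336., 148.]), array([0.478, 0.401, 0.043])), (0.23, array([233., 272.]), array([0.528, 0.023, 0.015]))]
slot_entry [(0.89, array([253., 251.]), array([0.517, 0.103, 0.015]))]
nose_zone [(0.74, array([220., 290.]), array([ 0.53 , -0.04 ,  0.017]))]
strip_top [(0.46, array([263., 331.]), array([ 0.367, -0.012,  0.013]))]
```

View pics/top1.png

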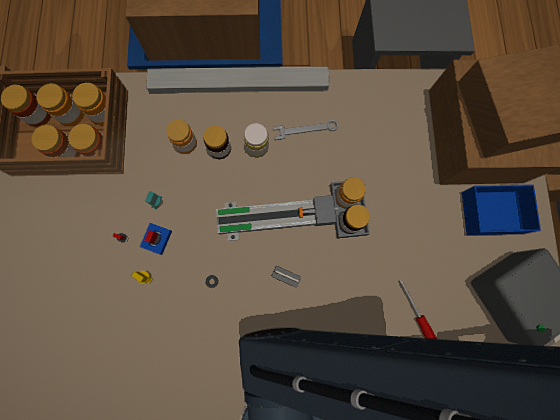

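View pics/side1.png

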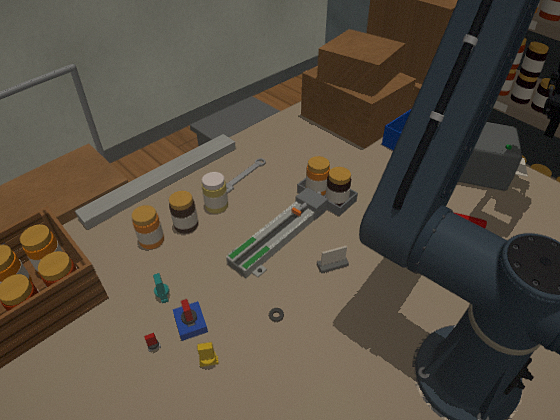

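The top view shows four candidates: red in the blue block (col 154, row 238), a smaller red one (120, 237), turquoise (154, 199) and yellow (142, 276). The one in the block fits: it is red, the larger of the two reds, and stands in the blue block. Next I'll measure poses and check with a crop.

```bash
cat > meas.py <<'E'
from h import *
np.set_printoptions(precision=4,suppress=True)
def seg(c,lo,hi,box):
    h=cv2.cvtColor(c['image'],cv2.COLOR_BGR2HSV);m=cv2.inRange(h,lo,hi)>0
    b=np.zeros_like(m);b[box[1]:box[3],box[0]:box[2]]=1;return m&b
def rect(P):
    (cx,cy),(w,h),a=cv2.minAreaRect((P[:,:2]*1000).astype(np.float32))
    if w<h: w,h,a=h,w,a+90
    return np.round([cx,cy,w,h,a],1)
E
python3 - <<'E'
from meas import *
ims=[]
for n,bp,bg,bt in(('top',(135,215,175,260),(210,195,255,245),(295,200,307,222)),('side',(165,290,215,345),(220,230,275,275),(285,203,303,218))):
    c=capture(n);im=c['image']
    x=bp[0]-25,bp[1]-25; ims.append(cv2.resize(im[x[1]:x[1]+100,x[0]:x[0]+100],(390,390),interpolation=cv2.INTER_CUBIC))
    P=cloud(c,seg(c,(100,120,40),(130,255,255),bp)); Q=P[(P[:,2]>.015)&(P[:,2]<.03)]
    print(n,'block top',len(Q),rect(Q),np.median(Q[:,2]))
    # block top by planar projection
    m=seg(c,(100,120,40),(130,255,255),bp)
    R=cloud(c,seg(c,(0,150,60),(8,255,255),bp)|seg(c,(172,150,60),(180,255,255),bp));T=R[R[:,2]>.058]
    print('red',len(R),R[:,2].min(),R[:,2].max(),'top',len(T),T.mean(0) if len(T) else '',rect(T) if len(T)>3 else '')
    mg=seg(c,(45,100,40),(80,255,255),bg)
    k,lab,st,cen=cv2.connectedComponentsWithStats(mg.astype(np.uint8))
    for i in range(1,k):
        if st[i,4]>30:
            r,cc=np.nonzero(lab==i);G=np.array([at_z(c,(a,b),.028) for a,b in zip(cc,r)])
            print('green',st[i,4],G.mean(0),rect(G))
    mo=seg(c,(5,150,80),(20,255,255),bt);O=cloud(c,mo)
    r,cc=np.nonzero(mo);Oz=np.array([at_z(c,(a,b),.042) for a,b in zip(cc,r)])
    print('orange',len(O),O.mean(0),O[:,2].max(),rect(Oz))
cv2.imwrite('pics/crop.png',np.hstack(ims))
E
```

```text
top block top 375 [473.  313.1  65.6  55.5 158.5] 0.02175630847770238
red 72 0.03527617671666461 0.07329027070261696 top 63 [0.4729 0.3122 0.0691] [473.  313.   26.5  12.9 164.2]
green 165 [0.5383 0.1141 0.028 ] [538.4 113.4  78.9  13.7  94.3]
green 172 [0.4947 0.1101 0.028 ] [494.6 110.3  78.6  14.1  93.9]
orange 34 [ 0.5296 -0.0567  0.0401] 0.046297895145800516 [529.1 -56.8  23.1   7.6 177.9]
side block top 510 [469.4 312.7  67.3  55.5 158.4] 0.021167559094936617
red 136 0.020919753907908456 0.07250408036401779 top 87 [0.4672 0.3133 0.068 ] [469.2 312.6  28.3  11.8 159.9]
green 131 [0.5358 0.1119 0.028 ] [535.7 111.3  77.8  12.   94.7]
green 141 [0.4921 0.1087 0.028 ] [492.1 107.9  78.5  12.4  94.9]
orange 45 [ 0.5254 -0.057   0.0383] 0.042961942925585195 [523.2 -53.8  29.2  15.4   4.3]
```

View pics/crop.png

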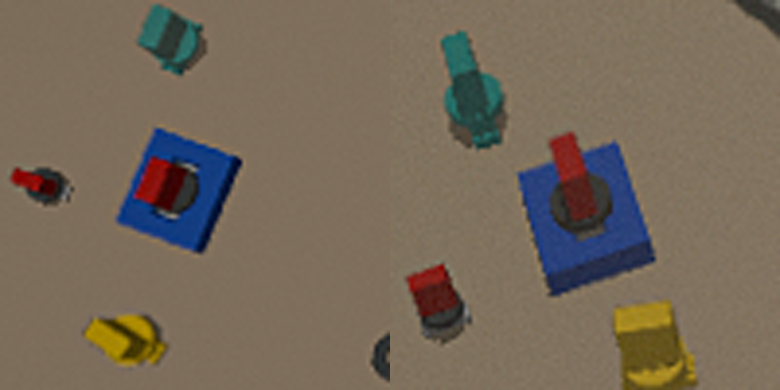

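The crop confirms it: the larger red handle stands in the blue block. The other red one, to its left, is clearly smaller. Now I'll swing there along an arc.

{"api": "send_rows", "payload": {"moves": "60 -3 0 41 -4.8;60 0 0 41 -4.8;60 1 0 41 -4.8;60 2 0 41 -4.8;60 2 0 41 -4.8;60 3 0 41 -4.8;60 4 0 41 -4.8;60 5 0 41 -4.8;60 6 0 41 -4.8;60 7 0 40 -4.8;60 8 0 40 -4.8;60 8 0 40 -4.8;60 9 0 40 -4.8;60 9 0 40 -4.8;60 10 0 40 -4.8"}}

```text
time_s: 2.25
position: [0.6037, -0.2077, 0.2226]
tcp_rot: [[0.999, 0.001, 0.051], [-0.051, -0.0, 0.999], [0.001, -1.0, -0.0]]
force: [0.9, 0.0, -0.1]
opening: 0.69
```

{"api": "send_rows", "payload": {"moves": "60 -11 6 37 -5.1;60 -8 6 37 -5.1;60 -5 6 38 -5.1;60 -1 6 38 -5.1;60 2 6 38 -5.1;60 5 6 38 -5.1;60 9 6 37 -5.1;60 12 6 36 -5.1;60 15 6 35 -5.1;60 18 6 34 -5.1;50 21 6 32 -5.1;50 24 6 30 -5.1;50 27 6 28 -5.1;50 29 6 25 -5.1;50 0 0 0 0;50 0 0 0 0"}}

```text
time_s: 3.58
position: [0.4702, 0.3119, 0.1382]
tcp_rot: [[0.367, -0.0, -0.93], [0.93, -0.0, 0.367], [-0.0, -1.0, 0.0]]
force: [0.0, 0.0, -0.6]
opening: 0.576
```

```bash
cat > go.py <<'E'
from meas import *
def go(x,y,z,ang):
    s=read_state();R=np.array(s['tcp_rot']);p=np.array(s['position'])
    th=np.degrees(np.arctan2(R[1,0],R[0,0]))
    d=R.T@(np.array([x,y,z])-p)*1000
    print('t',round(s['time_s'],2),'pos',p,'th',round(th,2),'-> tool shift',np.round(d,1),'yaw',round(-(ang-th),2),'F',np.round(s['force'],1),'M',np.round(s['moment'],2),'op',round(s['opening']*87,1),'q',np.round(s['joint_positions'],0))
E
python3 -c "
from go import *
go(.471,.3127,.037,68.5)"
```

```text
t 3.58 pos [0.4702 0.3119 0.1382] th 68.46 -> tool shift [  1.1 101.2  -0.5] yaw -0.04 F [ 0.   0.  -0.6] M [ 0.02 -0.18  0.03] op 50.1 q [ 22.  32.  95.  -0.  53. -46.]
```

{"api": "send_rows", "payload": {"moves": "40 1 20 0 0;40 0 20 0 0;40 0 20 0 0;40 0 16 0 0;40 0 13 0 0;40 0 8 0 0;40 0 4 0 0;40 0 0 0 0;30 0 0 0 0;20 0 0 0 0;16 0 0 0 0;16 0 0 0 0"}}

```text
time_s: 4.58
position: [0.472, 0.3112, 0.0383]
tcp_rot: [[0.371, 0.001, -0.929], [0.929, 0.001, 0.371], [0.001, -1.0, -0.001]]
force: [-1.0, -0.8, 0.4]
opening: 0.243
```

```bash
python3 -c "
from go import *
go(.471,.3127,.037,68.5)
c=capture('side');a=cv2.resize(c['image'][260:360,140:240],(400,400),interpolation=2)
c=capture('top');b=cv2.resize(c['image'][190:290,104:204],(400,400),interpolation=2)
cv2.imwrite('pics/g.png',np.hstack([a,b]))"
```

```text
t 4.58 pos [0.472  0.3112 0.0383] th 68.23 -> tool shift [1.1 1.3 1.5] yaw -0.27 F [-1.  -0.8  0.4] M [ 0.03 -0.16  0.06] op 21.1 q [ 22.  41.  98.  -0.  40. -46.]
```

View pics/g.png

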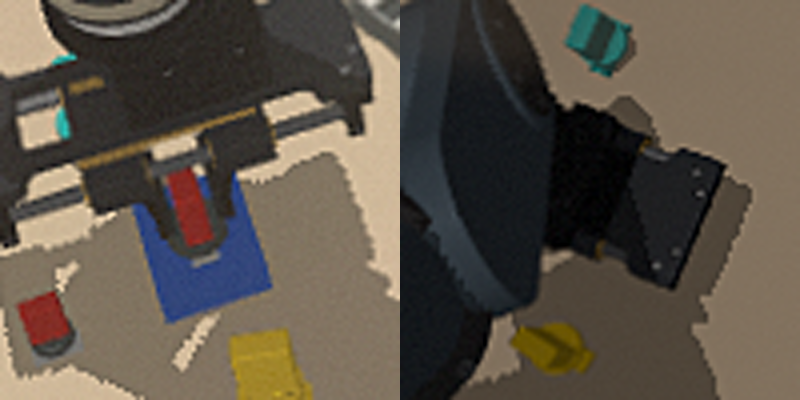

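The fingers straddle the red handle evenly, with the block beneath them. I'll close.

{"api": "send_rows", "payload": {"moves": "14 0 0 1 0;10 0 0 0 0;6 0 0 0 0;6 0 0 0 0;6 0 0 0 0"}}

```text
time_s: 5.1
position: [0.4709, 0.3117, 0.0378]
tcp_rot: [[0.371, 0.001, -0.929], [0.929, 0.001, 0.371], [0.001, -1.0, -0.0]]
force: [0.2, 2.5, 2.7]
opening: 0.157
```

```bash
python3 -c "
from go import *
go(.471,.3127,.037,68.5)"
```

```text
t 5.1 pos [0.4709 0.3117 0.0378] th 68.22 -> tool shift [0.9 0.8 0.3] yaw -0.28 F [0.2 2.5 2.7] M [ 0.37 -0.11  0.01] op 13.6 q [ 22.  41.  99.   0.  40. -46.]
```

{"api": "send_rows", "payload": {"moves": "6 0 -4 0 0;6 0 -8 0 0;6 0 -12 0 0;6 0 -14 0 0;6 0 -16 0 0;6 0 -16 0 0;6 0 -10 0 0;6 0 0 0 0;6 0 0 0 0"}}

```text
time_s: 5.85
position: [0.4706, 0.3111, 0.1183]
tcp_rot: [[0.371, 0.001, -0.929], [0.929, -0.0, 0.371], [0.0, -1.0, -0.001]]
force: [-0.1, 0.1, -1.3]
opening: 0.156
```

```bash
python3 -c "
from go import *
go(.515,.111,.09,4.4)"
```

```text
t 5.85 pos [0.4706 0.3111 0.1183] th 68.23 -> tool shift [-169.4   28.3 -115.5] yaw 63.83 F [-0.1  0.1 -1.3] M [ 0.08 -0.13 -0.01] op 13.6 q [ 22.  34.  96.  -0.  50. -46.]
```

{"api": "send_rows", "payload": {"moves": "6 -17 0 -11.5 6.4;6 -15.5 0 -13.5 6.4;6 -14 0 -15 6.4;6 -12 0 -16.5 6.4;6 -10.5 0 -17.5 6.4;6 -8.5 3 -19 6.4;6 -6 4 -19.5 6.4;6 -4 6 -20 6.4;6 -1.5 6 -20.5 6.4;6 0.5 4 -20.5 6.2;6 0 0 0 0;6 0 0 0 0;6 0 0 0 0"}}

```text
time_s: 6.93
position: [0.5138, 0.1112, 0.0939]
tcp_rot: [[0.997, -0.002, -0.078], [0.078, 0.0, 0.997], [-0.002, -1.0, 0.0]]
force: [-0.7, -0.7, -1.0]
opening: 0.157
```

```bash
cat > rel.py <<'E'
from go import *
# stop handle top vs green lips in both cameras; all in rail frame by camera
def rel(show=None):
    s=read_state();ims=[]
    for n,bg in(('top',(205,195,262,245)),('side',(215,215,285,285))):
        c=capture(n);g=seg(c,(45,100,40),(80,255,255),bg)
        r,cc=np.nonzero(g);G=np.array([at_z(c,(a,b),.028) for a,b in zip(cc,r)])
        k,lab,st,cen=cv2.connectedComponentsWithStats(g.astype(np.uint8))
        print(n,[(st[i,4],rect(G[lab[r,cc]==i])) for i in range(1,k) if st[i,4]>15])
        rd=seg(c,(0,140,50),(8,255,255),bg)|seg(c,(172,140,50),(180,255,255),bg);R=cloud(c,rd)
        print('red',len(R),R.mean(0) if len(R) else '', rect(R) if len(R)>4 else '',R[:,2].max() if len(R) else '')
        ims.append(cv2.resize(c['image'][190:300,190:300],(400,400),interpolation=cv2.INTER_CUBIC))
    if show: cv2.imwrite(show,np.hstack(ims))
E
python3 -c "
from rel import *
go(.515,.111,.08,4.4);rel('pics/e.png')"
```

```text
t 6.93 pos [0.5138 0.1112 0.0939] th 4.47 -> tool shift [ 1.2 13.9 -0.3] yaw 0.07 F [-0.7 -0.7 -1. ] M [ 0.02 -0.11  0.02] op 13.7 q [  0.  34. 103.   0.  44.  -4.]
top [(np.int32(25), array([497.4,  76.6,  10.3,  10.1, 179.3]))]Traceback (most recent call last):
  File "<string>", line 3, in <module>
    go(.515,.111,.08,4.4);rel('pics/e.png')
                          ~~~^^^^^^^^^^^^^^
  File "rel.py", line 10, in rel
    rd=seg(c,(0,140,50),(8,255,255),bg)|seg(c,(172,140,50),(180,255,255),bg);R=cloud(c,rd)
                                                                               ~~~~~^^^^^^
  File "h.py", line 12, in cloud
    p=cv2.undistortPoints(np.stack([cc,r],1).astype(float)[:,None],np.array(c['mtx'],float),np.array(c['distortion'],float))[:,0]
      ~~~~~~~~~~~~~~~~~~~^^^^^^^^^^^^^^^^^^^^^^^^^^^^^^^^^^^^^^^^^^^^^^^^^^^^^^^^^^^^^^^^^^^^^^^^^^^^^^^^^^^^^^^^^^^^^^^^^^^
cv2.error: OpenCV(4.12.0) /io/opencv/modules/calib3d/src/undistort.dispatch.cpp:347: error: (-215:Assertion failed) CV_IS_MAT(_src) && CV_IS_MAT(_dst) && (_src->rows == 1 || _src->cols == 1) && (_dst->rows == 1 || _dst->cols == 1) && _src->cols + _src->rows - 1 == _dst->rows + _dst->cols - 1 && (CV_MAT_TYPE(_src->type) == CV_32FC2 || CV_MAT_TYPE(_src->type) == CV_64FC2) && (CV_MAT_TYPE(_dst->type) == CV_32FC2 || CV_MAT_TYPE(_dst->type) == CV_64FC2) in function 'cvUndistortPointsInternal'
```

{"api": "send_rows", "payload": {"moves": "6 1 6 0 0;6 0 8 0 0;6 0 6 0 0;6 0 4 0 0;6 0 0 0 0;6 0 0 0 0"}}

```text
time_s: 7.48
position: [0.5153, 0.1113, 0.07]
tcp_rot: [[0.997, -0.001, -0.078], [0.078, 0.0, 0.997], [-0.001, -1.0, 0.0]]
force: [-0.6, -0.4, -1.5]
opening: 0.159
```

```bash
sed -i 's/for n,bg in(.*/for n,bg in(("side",(215,215,285,285)),):/; s/\[190:300,190:300\],(400,400)/[200:290,200:300],(800,720)/; s/(800,720)/(660,594)/' rel.py
python3 -c "
from rel import *
go(.515,.111,.07,4.4);rel('pics/e.png')"
```

```text
t 7.48 pos [0.5153 0.1113 0.07  ] th 4.45 -> tool shift [-0.3  0.  -0.3] yaw 0.05 F [-0.6 -0.4 -1.5] M [ 0.02 -0.12 -0.04] op 13.8 q [  0.  36. 103.   0.  40.  -4.]
side [(np.int32(56), array([534.4, 131. ,  36.1,  11.3,  94.7])), (np.int32(141), array([492. , 107.5,  77.9,  13.5,  96.4]))]
red 67 [0.5098 0.125  0.0865] [499.2 129.4  53.1  12.1 152.1] 0.14436626034298983
```

View pics/e.png

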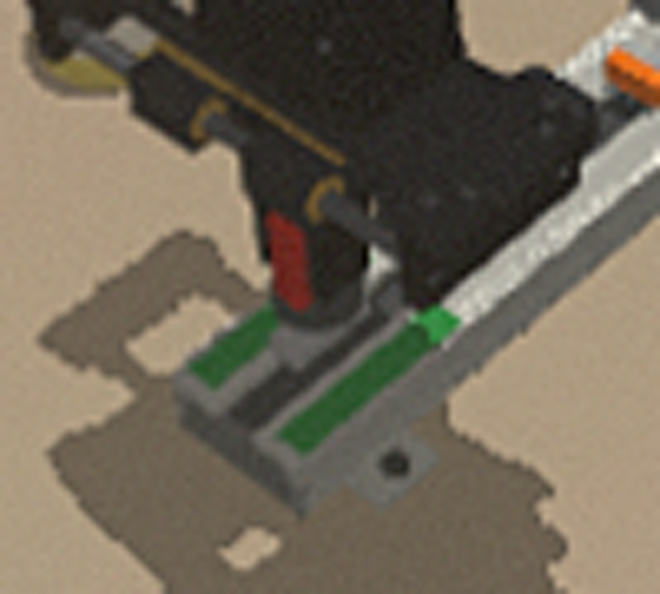

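The side crop shows the held stop hovering over the green stretch. The foot is at about (300, 345) in the crop, lined up with the slot. I'll measure its lateral offset against the lips in the same camera.

```bash
python3 -c "
from rel import *
c=capture('side');bg=(235,225,255,255)
m=seg(c,(0,120,40),(8,255,255),bg)|seg(c,(172,120,40),(180,255,255),bg)
u=np.array([.0767,-.9971]);v=np.array([.9971,.0767]);P0=np.array([.515,.111])
o=np.array(c['origin'])
r,cc=np.nonzero(m)
from collections import defaultdict
D=defaultdict(list)
for a,b in zip(cc,r):
    d=ray(c,(a,b)); 
    # plane: rail x rel = -14mm
    t=(-.0142-(o[:2]-P0)@u)/(d[:2]@u); p=o+t*d
    D[b].append((p[:2]-P0)@v*1000); z=p[2]
    if a==cc[r==b].min(): D[b].insert(0,round(z,3))
for b in D: print(b,D[b][0],len(D[b])-1,np.round([min(D[b][1:]),max(D[b][1:])],1) if len(D[b])>1 else '')
for n in(.028,):
    g=seg(c,(45,100,40),(80,255,255),(215,230,285,285));r,cc=np.nonzero(g)
    G=np.array([at_z(c,(a,b),n)[:2]-P0 for a,b in zip(cc,r)]);y=G@v*1000;x=G@u*1000
    for lo in(-35,-25,-15,-5,5,20): 
        k=(x>lo)&(x<lo+10); a=y[k]
        print(lo,[np.round([q.min(),q.max()],1) for q in(a[a<0],a[a>0]) if len(q)])
"
```

```text
232 0.103 3 [-1.6  5.1]
233 0.1 4 [-4.5  5.4]
234 0.096 5 [-7.5  5.8]
235 0.095 5 [-10.4   2.7]
236 0.092 6 [-13.4   3.1]
237 0.088 5 [-9.9  3.4]
238 0.085 5 [-9.6  3.8]
239 0.081 6 [-12.5   4.1]
240 0.077 6 [-12.2   4.4]
241 0.074 6 [-11.9   4.8]
242 0.07 6 [-11.7   5.1]
243 0.069 5 [-11.4   2.1]
244 0.066 6 [-14.4   2.4]
245 0.065 5 [-14.1  -0.7]
246 0.066 1 [-7.1 -7.1]
-35 [array([-29.2, -17.8]), array([15.2, 25.6])]
-25 [array([-28.2, -17.4]), array([16.5, 26.5])]
-15 [array([-28.9, -17.3]), array([15.7, 26.2])]
-5 [array([-28.3, -18.3]), array([20.9, 26.6])]
5 [array([-29. , -17.6])]
20 [array([-29. , -17.9])]
```

Relative to the slot the stop is within about 1 mm. I'll lower it gently.

{"api": "send_rows", "payload": {"moves": "6 0 3 0 0;6 0 3 0 0;6 0 2 0 0;6 0 2 0 0;6 0 1.5 0 0;6 0 1 0 0;6 0 0 0 0"}}

```text
time_s: 8.17
position: [0.5156, 0.1111, 0.0578]
tcp_rot: [[0.997, -0.0, -0.077], [0.077, 0.0, 0.997], [-0.0, -1.0, 0.0]]
force: [0.3, -0.7, -1.7]
opening: 0.16
```

{"api": "send_rows", "payload": {"moves": "6 0 2 0 0;6 0 2 0 0;6 0 1 0 0;6 0 1 0 0;6 0 0 0 0;6 0 0 0 0"}}

```text
time_s: 8.67
position: [0.5157, 0.1111, 0.052]
tcp_rot: [[0.997, -0.0, -0.077], [0.077, -0.0, 0.997], [-0.0, -1.0, 0.0]]
force: [-0.1, 0.5, -1.0]
opening: 0.154
```

```bash
python3 -c "
from go import *
go(.5273,-.0485,.0515,4.4)"
```

```text
t 8.67 pos [0.5157 0.1111 0.052 ] th 4.43 -> tool shift [  -0.7    0.5 -160. ] yaw 0.03 F [-0.1  0.5 -1. ] M [ 0.01 -0.14 -0.03] op 13.4 q [  0.  38. 104.  -0.  38.  -4.]
```

{"api": "send_rows", "payload": {"moves": "6 0 0 -5 0;6 0 0 -10 0;6 0 0 -12 0;6 0 0 -12 0;6 0 0 -12 0;6 0 0 -10 0;6 0 0 -5 0;6 0 0 0 0"}}

```text
time_s: 9.33
position: [0.5212, 0.0436, 0.0521]
tcp_rot: [[0.997, 0.0, -0.075], [0.075, -0.0, 0.997], [0.0, -1.0, -0.0]]
force: [-0.0, 0.9, -1.3]
opening: 0.159
```

```bash
python3 -c "
from go import *
go(.5273,-.0485,.0515,4.4)"
```

```text
t 9.33 pos [0.5212 0.0436 0.0521] th 4.29 -> tool shift [ -0.8   0.6 -92.3] yaw -0.11 F [-0.   0.9 -1.3] M [-0.07 -0.11 -0.01] op 13.8 q [ -7.  38. 104.  -0.  38. -12.]
```

{"api": "send_rows", "payload": {"moves": "6 0 0 -6 0;6 0 0 -10 0;6 0 0 -12 0;6 0 0 -12 0;6 0 0 -10 0;6 0 0 -6 0;6 0 0 -4 0;6 0 0 0 0;6 0 0 0 0"}}

```text
time_s: 10.08
position: [0.5253, -0.0147, 0.052]
tcp_rot: [[0.997, -0.0, -0.077], [0.077, 0.0, 0.997], [-0.0, -1.0, 0.0]]
force: [-0.0, -0.1, -0.5]
opening: 0.158
```

```bash
python3 -c "
from go import *
go(.5273,-.0485,.0515,4.4)
for n,b in(('side',(260,180,350,250)),('top',(270,185,340,240))):
    c=capture(n);m=seg(c,(5,150,80),(20,255,255),b if n=='top' else (275,195,306,222));r,cc=np.nonzero(m);print(n,len(r),r.mean(),cc.mean())
    if n=='side': cv2.imwrite('pics/n.png',cv2.resize(c['image'][180:250,250:350],(700,490),interpolation=cv2.INTER_CUBIC))"
```

```text
t 10.08 pos [ 0.5253 -0.0147  0.052 ] th 4.39 -> tool shift [ -0.6   0.5 -33.9] yaw -0.01 F [-0.  -0.1 -0.5] M [-0.   -0.12 -0.  ] op 13.7 q [-14.  38. 104.   0.  38. -18.]
side 40 210.85 295.275
top 0 nan nan<string>:5: RuntimeWarning: Mean of empty slice.
  ret = ret.dtype.type(ret / rcount)
```

View pics/n.png

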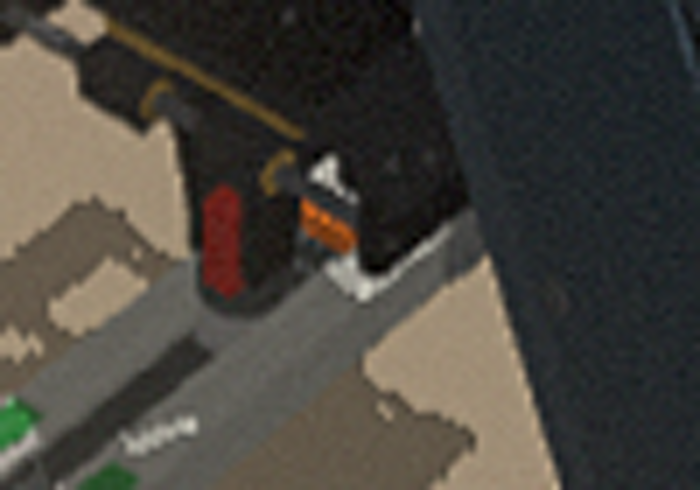

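The crop shows the stop in the slot at (225, 250) with the orange nose just ahead at (328, 225); there is still a gap. I'll approach, then feel for it.

{"api": "send_rows", "payload": {"moves": "6 0 0 -4 0;6 0 0 -5 0;6 0 0 -4 0;6 0 0 -2 0;6 0 0 0 0;6 0 0 0 0;6 0 0 0 0"}}

```text
time_s: 10.77
position: [0.5265, -0.0294, 0.052]
tcp_rot: [[0.997, -0.0, -0.077], [0.077, 0.0, 0.997], [-0.0, -1.0, 0.0]]
force: [-0.3, 1.1, -3.0]
opening: 0.155
```

```bash
cat > F.py <<'E'
from go import *
# time passes 0.05 s per camera call: average several readings
f=[];ar=[]
for i in range(5):
    c=capture('side');s=read_state();f.append(np.r_[s['force'],s['position']*1000])
    m=seg(c,(5,150,80),(20,255,255),(275,190,315,222));r,cc=np.nonzero(m);ar.append([len(r),r.mean(),cc.mean()])
f=np.array(f);u=np.array([.0767,-.9971])
print('Faxial',(f[:,:2]@u).round(1),'mean',f.mean(0).round(2),'ax',((f[:,3:5].mean(0)-[515,111])@u-90).round(2),'orange',np.mean(ar,0).round(2))
E
python3 F.py
```

```text
Faxial [-0.4 -0.4 -0.6  0.2  0.6] mean [ -0.01   0.11  -1.38 526.51 -29.33  52.04] ax 50.81 orange [ 32.4  208.68 295.36]
```

{"api": "send_rows", "payload": {"moves": "6 0 0 -2 0;6 0 0 -2 0;6 0 0 0 0;6 0 0 0 0"}}

```text
time_s: 11.35
position: [0.527, -0.0336, 0.0521]
tcp_rot: [[0.997, 0.0, -0.077], [0.077, -0.0, 0.997], [0.0, -1.0, -0.0]]
force: [0.3, 0.2, -1.9]
opening: 0.164
```

```bash
python3 F.py
```

```text
Faxial [ 0.5  0.1 -0.5  0.8  0.5] mean [ -0.13  -0.27  -1.32 526.89 -33.48  52.05] ax 54.97 orange [ 32.2  206.97 295.39]
```

{"api": "send_rows", "payload": {"moves": "6 0 0 -2 0;6 0 0 -1 0;6 0 0 0 0;6 0 0 0 0"}}

```text
time_s: 11.93
position: [0.5272, -0.0366, 0.0521]
tcp_rot: [[0.997, 0.0, -0.077], [0.077, -0.0, 0.997], [0.0, -1.0, -0.0]]
force: [-0.4, 0.3, -2.5]
opening: 0.155
```

```bash
python3 F.py
```

```text
Faxial [ 1.2 -0.1  0.6 -0.2 -0.4] mean [  0.15  -0.21  -1.25 527.1  -36.44  52.05] ax 57.94 orange [ 28.   207.2  296.58]
```

{"api": "send_rows", "payload": {"moves": "6 0 0 -1 0;6 0 0 -1 0;6 0 0 0 0;6 0 0 0 0"}}

```text
time_s: 12.52
position: [0.5273, -0.0385, 0.052]
tcp_rot: [[0.997, 0.0, -0.077], [0.077, 0.0, 0.997], [0.0, -1.0, -0.0]]
force: [0.2, -0.3, -0.5]
opening: 0.155
```

```bash
sed -i 's/range(5)/range(8)/' F.py; python3 F.py
```

```text
Faxial [ 0.5 -0.1 -0.3 -0.2 -0.5  0.  -0.4  1. ] mean [  0.05   0.01  -1.58 527.28 -38.42  52.05] ax 59.93 orange [ 22.5  208.6  296.62]
```

{"api": "send_rows", "payload": {"moves": "6 0 0 -1 0;6 0 0 -1 0;6 0 0 0 0;6 0 0 0 0"}}

```text
time_s: 13.25
position: [0.5274, -0.0403, 0.052]
tcp_rot: [[0.997, -0.0, -0.077], [0.077, 0.0, 0.997], [-0.0, -1.0, 0.0]]
force: [-0.1, 1.0, -1.4]
opening: 0.156
```

```bash
python3 F.py
```

```text
Faxial [-1.3 -1.3 -0.8 -0.9  0.  -0.8 -0.9 -0.4] mean [ -0.04   0.8   -0.91 527.38 -40.34  52.05] ax 61.85 orange [ 25.5  207.11 297.55]
```

{"api": "send_rows", "payload": {"moves": "6 0 0 -1 0;6 0 0 -1 0;6 0 0 0 0;6 0 0 0 0"}}

```text
time_s: 13.98
position: [0.5275, -0.0423, 0.052]
tcp_rot: [[0.997, -0.0, -0.077], [0.077, 0.0, 0.997], [-0.0, -1.0, 0.0]]
force: [1.1, 3.0, -0.8]
opening: 0.156
```

```bash
python3 F.py
```

```text
Faxial [-2.4 -2.  -2.7 -2.8 -3.1 -2.1 -3.4 -2.5] mean [ -0.05   2.63  -1.07 527.52 -42.31  52.04] ax 63.82 orange [ 24.25 207.32 297.64]
```

{"api": "send_rows", "payload": {"moves": "6 0 0 -1 0;6 0 0 -0.5 0;6 0 0 0 0;6 0 0 0 0"}}

```text
time_s: 14.72
position: [0.5276, -0.0438, 0.0521]
tcp_rot: [[0.997, -0.0, -0.077], [0.077, 0.0, 0.997], [-0.0, -1.0, 0.0]]
force: [0.0, 3.2, -0.9]
opening: 0.157
```

```bash
python3 F.py
```

```text
Faxial [-4.  -3.4 -3.6 -3.5 -3.3 -4.1 -3.4 -3.7] mean [  0.04   3.64  -0.41 527.63 -43.83  52.04] ax 65.35 orange [ 23.   206.96 298.4 ]
```

Contact began at about rail x = 60.5. It is now pressed about 5 mm with 3.6 N, as wanted. Next I'll press down.

{"api": "send_rows", "payload": {"moves": "6 0 1 0 0;6 0 1 0 0;6 0 1 0 0;6 0 1 0 0;6 0 0 0 0;6 0 0 0 0"}}

```text
time_s: 15.62
position: [0.5278, -0.0439, 0.049]
tcp_rot: [[0.997, 0.0, -0.077], [0.077, -0.0, 0.997], [0.0, -1.0, -0.0]]
force: [-1.3, 3.6, 8.9]
opening: 0.155
```

```bash
python3 F.py
```

```text
Faxial [-3.4 -3.7 -4.1 -4.3 -4.7 -4.  -3.9 -3.5] mean [ -1.33   3.86   7.75 527.78 -43.94  49.01] ax 65.47 orange [ 23.12 207.02 298.28]
```

{"api": "send_rows", "payload": {"moves": "6 0 1 0 0;6 0 1 0 0;6 0 1 0 0;6 0 1 0 0;6 0 0.5 0 0;6 0 0 0 0;6 0 0 0 0"}}

```text
time_s: 16.6
position: [0.5279, -0.044, 0.0454]
tcp_rot: [[0.997, 0.001, -0.077], [0.077, -0.0, 0.997], [0.001, -1.0, -0.0]]
force: [-2.1, 4.7, 14.3]
opening: 0.155
```

```bash
python3 F.py
```

```text
Faxial [-4.4 -4.6 -4.  -4.6 -3.9 -5.2 -4.6 -4.1] mean [ -2.6    4.25  14.62 527.82 -43.97  45.34] ax 65.5 orange [ 24.88 204.77 297.11]
```

{"api": "send_rows", "payload": {"moves": "6 0 0 0 3;6 0 0 0 5;6 0 0 0 5;6 0 0 0 5;6 0 0 0 5;6 0 0 0 0"}}

```text
time_s: 17.5
position: [0.5295, -0.0442, 0.0456]
tcp_rot: [[0.947, 0.004, 0.321], [-0.321, -0.001, 0.947], [0.004, -1.0, 0.0]]
force: [-0.4, 4.5, 14.2]
opening: 0.159
```

```bash
python3 F.py; python3 -c "
from go import *
go(.5279,-.044,.0454,-85.6)"
```

```text
Faxial [-4.7 -4.8 -4.3 -3.8 -5.3 -4.2 -5.1 -4.4] mean [ -0.36   4.56  13.6  529.48 -44.18  45.59] ax 65.84 orange [  4.88 200.79 287.96]
t 17.9 pos [ 0.5295 -0.0442  0.0456] th -18.62 -> tool shift [-1.6  0.2 -0.3] yaw 66.98 F [-0.3  4.4 12.8] M [ 0.84  0.12 -0.05] op 13.5 q [-17.  39. 103.   0.  37.   2.]
```

It turns freely, with no torque. I'll finish the quarter turn.

{"api": "send_rows", "payload": {"moves": "6 0 0 0 5;6 0 0 0 5;6 0 0 0 5;6 0 0 0 5;6 0 0 0 5;6 0 0 0 5;6 0 0 0 5;6 0 0 0 5;6 0 0 0 5;6 0 0 0 5;6 0 0 0 5;6 0 0 0 5;6 0 0 0 4;6 0 0 0 3;6 0 0 0 0;6 0 0 0 0"}}

```text
time_s: 19.23
position: [0.5292, -0.044, 0.0455]
tcp_rot: [[0.077, 0.004, 0.997], [-0.997, -0.001, 0.077], [0.001, -1.0, 0.004]]
force: [-0.5, 4.3, 14.2]
opening: 0.161
```

```bash
python3 F.py; python3 -c "
from go import *
go(.5279,-.044,.0454,-85.6)"
```

```text
Faxial [-5.  -5.2 -5.3 -4.4 -4.5 -4.9 -4.7 -4.1] mean [ -0.71   4.73  13.89 529.24 -44.01  45.54] ax 65.66 orange [ 31.88 207.22 298.13]
t 19.63 pos [ 0.5293 -0.044   0.0455] th -85.6 -> tool shift [-0.1  0.1 -1.4] yaw -0.0 F [-1.3  4.  14.1] M [ 0.99  0.2  -0.06] op 13.9 q [-17.  39. 103.   0.  37.  69.]
```

{"api": "send_rows", "payload": {"moves": "6 0 -1 0 0;6 0 -1 0 0;6 0 -0.5 0 0;6 0 -0.5 0 0;6 0 0 0 0;6 0 0 0 0"}}

```text
time_s: 20.13
position: [0.5292, -0.044, 0.0478]
tcp_rot: [[0.077, 0.003, 0.997], [-0.997, -0.0, 0.077], [0.001, -1.0, 0.003]]
force: [0.4, 5.3, 7.1]
opening: 0.16
```

```bash
python3 F.py
```

```text
Faxial [-4.7 -5.2 -5.2 -4.3 -4.5 -4.8 -4.6 -5.1] mean [  0.37   4.85   7.89 529.2  -44.01  47.81] ax 65.65 orange [ 32.75 206.97 298.03]
```

{"api": "send_rows", "payload": {"moves": "6 0 -0.5 0 0;6 0 -0.5 0 0;6 0 0 0 0;6 0 0 0 0"}}

```text
time_s: 20.87
position: [0.5292, -0.044, 0.0478]
tcp_rot: [[0.077, 0.003, 0.997], [-0.997, -0.0, 0.077], [0.001, -1.0, 0.003]]
force: [2.1, 5.2, 1.5]
opening: 0.16
```

```bash
python3 F.py
```

```text
Faxial [-5.4 -4.7 -4.6 -4.8 -4.5 -4.9 -5.4 -4.5] mean [  2.16   5.03   1.79 529.18 -44.01  47.86] ax 65.65 orange [ 33.25 206.78 297.84]
```

It is locked: raising the command further only dropped the force, and the position stayed put. I'll let go.

{"api": "send_rows", "payload": {"moves": "18 0 0 0 0;22 0 0 0 0;26 0 0 0 0;30 0 0 0 0;34 0 0 0 0;34 0 0 0 0;34 0 0 0 0;34 0 -4 0 0;34 0 -8 0 0;34 0 -15 0 0;34 0 -25 0 0;34 0 -30 0 0;34 0 -30 0 0;34 0 -30 0 0;34 0 0 0 0"}}

```text
time_s: 22.52
position: [0.5316, -0.0449, 0.196]
tcp_rot: [[0.077, 0.013, 0.997], [-0.997, -0.004, 0.078], [0.005, -1.0, 0.012]]
force: [-0.2, -0.8, 0.5]
opening: 0.386
```

{"api": "send_rows", "payload": {"moves": "34 -35 -10 0 0;34 -40 0 0 0;34 -40 0 0 0;34 -40 0 0 0;34 -30 0 0 0;34 0 0 0 0"}}

```text
time_s: 23.02
position: [0.5118, 0.1455, 0.1998]
tcp_rot: [[0.083, -0.0, 0.997], [-0.997, 0.002, 0.083], [-0.002, -1.0, -0.0]]
force: [-0.4, -0.8, 0.8]
opening: 0.391
```

```bash
python3 -c "
from go import *
go(.5279,-.044,.0454,-85.6)
ims=[]
for n,b in(('side',(250,175)),('top',(260,170))):
    c=capture(n);ims.append(cv2.resize(c['image'][b[1]:b[1]+80,b[0]:b[0]+80],(400,400),interpolation=2))
    bb=(b[0],b[1],b[0]+60,b[1]+60)
    R=cloud(c,seg(c,(0,150,60),(4,255,255),bb)|seg(c,(172,150,60),(180,255,255),bb))
    T=R[(R[:,2]>.06)&(R[:,2]<.09)] 
    if len(T)>4:print(n,len(T),T.mean(0),rect(T))
cv2.imwrite('pics/end.png',np.hstack(ims))"
```

```text
t 23.02 pos [0.5118 0.1455 0.1998] th -85.25 -> tool shift [190.5 154.    0.3] yaw 0.35 F [-0.4 -0.8  0.8] M [-0.02  0.02 -0.03] op 34.0 q [ 4. 25. 97.  0. 58. 89.]
side 97 [ 0.5255 -0.0408  0.0733] [527.5 -42.8  28.2  15.3   5.8]
top 71 [ 0.5298 -0.0425  0.0783] [530.9 -43.1  26.7  13.5   4.6]
```

View pics/end.png

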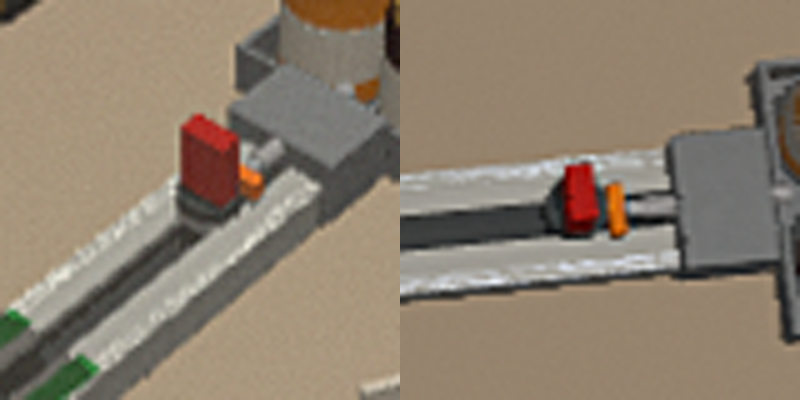

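In both views the handle stands square across the rail, with its collar against the orange nose pad. I'll do a quick check of the nose shift, then hand in.

```bash
python3 -c "
from meas import *
c=capture('top');m=seg(c,(5,150,80),(20,255,255),(295,200,309,222));r,cc=np.nonzero(m)
Oz=np.array([at_z(c,(a,b),.042) for a,b in zip(cc,r)]);print(len(r),rect(Oz),'start was 529.1 -56.8')
print(hand_in())"
```

```text
34 [529.1 -63.1  23.8   8.2   5.9] start was 529.1 -56.8
the job is handed in; nothing more can be done
None
```

The row stop is locked in the rail at the jar tray with its nose pressed in. I handed the job in after about 23 s of robot time.

I took the larger red stop out of the blue block and lowered it into the slot at the green end. I then slid it in line until it met the nose at about rail x = 60 mm. It went about 5 mm further, with 3.6 N on it. I pressed the stop down against the strip with about 14 N and gave it a quarter turn, which met no torque. Then I eased up until the foot sat under the lips, let go and backed the arm away.

**Last checks:**
- **Handle:** it reads 4.6° (top camera) and 5.8° (side camera), against 4.4° for square across the rail.
- **Stop:** it stayed where it was released, to within about 2 mm.
- **Nose:** in the top camera it is about 6 mm in from where it started, out of 10 mm of travel.
- **Force:** only noise, with nothing touched.

**Disagreements:** the two cameras differed by 2–4 mm, so I used their mean. The force on the nose read 4.9 N just before release, against 3.6 N before pressing down. That rise may be friction. The first top-camera check above the slot failed because the gripper hid it, so I used the side camera and feel there.

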